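Fit a pump impeller on its splined shaft and hold it home

ROBOT

A 6-joint arm with a two-finger parallel gripper is mounted at the origin on the work surface. World frame = base frame: x ahead of the robot, y to its left, z up, the work surface at z = 0. Lengths are in m, angles in rad, forces in N, time in s.
With the tool pointing down it reaches from about 0.35 to 0.975 m from the base axis. Payload 17.4 kg.
Tool frame: the origin (TCP) lies at the very end of the fingers, on their centre line; the grasp point (between the pads) lies 19 mm behind it; z points along the fingers, y is the line along which they close (so a half turn about z gives the same grasp; the last joint's range is limited). The gripper opens to 85 mm and grips with 20 to 120 N. Pads are 22 mm wide; open, the fingers measure 114 mm over their backs; the gripper's body (76 mm by 85 mm) begins 54 mm behind the grasp point. The pads swing forward as they close: fully open they stand 13 mm farther back than shut.
Start: joints at [-1.27, 0.116, 1.442, -0, 1.584, -0.038], TCP at [0.224, -0.637, 0.231] pointing down, gripper open.
Joint ranges: [-2.83, 2.83], [-0.83, 2.19], [0.07, 2.5], [-1.14, 4.28], [0.01, 3], [-2.97, 2.97]. Speed limits (rad/s): [1.89, 1.89, 2.22, 3.14, 3.14, 3.14].

INTERFACE

Orientations are given as a unit quaternion [w, x, y, z].
In Python, from workcell import env gives the robot as it stands. The module is installed in compiled form; this text tells all that it offers.
- The arm moves only by the tool handwheel, called after "Request:" as name(argument=value, ...) on one line, values as JSON. Schema: {"type":"object","properties":{"motion":{"type":"string"},"grip_n":{"type":"number"},"only":{"type":"string"},"quiet":{"type":"boolean"},"lines":{"type":"string"}},"required":["motion"],"additionalProperties":false}. motion is a string of 1 to 12 rows, one to a line, with the numbers parted by commas; each row has 7 numbers: dx, dy, dz in shares of 800 mm (1.0 is 800 mm), then a rotation vector rx, ry, rz in fractions of the full range, 1 being 45 degrees, then the finger opening in m; each row is the pose to reach, as a shift and turn from the pose commanded when the call began, along the tool's axes at that moment; what a row does not reach only later rows make up. A row lasts 1/12 s, in which the tool goes at most 0.0417 m and 0.125 rad, less where a joint would pass 70% of its speed; a pose out of reach is approached as far as the arm can. The fingers move at their own pace and stop on an object; grip_n is the grip in N (left out, the last holds). Time passes only in rows, so rows that do not move let the fingers close. The tool returns the time, the measured TCP pose, the force, the opening and the grip force at its end. only (a regular expression) keeps the lines of the reply that match it, lines (a string "A,B") keeps lines A to B, and quiet returns only ok. Input that does not fit is refused with a message, and nothing moves.
- env.get_state(): the state, without advancing time (a new reading comes with each control period).
- env.capture(name): name is "scene" or "side" or "wrist"; returns the picture (480x640x3 uint8, red, green, blue); there is no depth.
- env.camera_params(name): a dict with "camera_matrix" (3x3 intrinsics, pixels), "dist" ([k1, k2, p1, p2, k3] as OpenCV has them; the pictures are not rectified), "pose" (4x4, takes a point from camera to world coordinates); the wrist camera has in their place "hand_eye" (4x4, takes a point from camera to tool coordinates, whose origin is the TCP and whose axes are the flange's). Camera axes: x right, y up, looking along -z (the intrinsics and any distortion apply to the point x, -y, -z); pixel columns grow to the right and rows downward; lengths in m; the calibration is good to about 2 mm. A picture is of the moment at which its call begins: read the wrist's pose just before it. camera_params takes no time and is no camera call.
- env.finish_job(): hands the job in; it is judged then, once.
The state is a dict: "t": time; "joint_pos": joint angles; "qvel": joint speeds; "effort": joint torques, N m; "position": TCP position; "eef_rot": TCP orientation; "contact_force": force on the tool from outside, world axes, zero at the start; "wrist_torque": the same for the moment, N m; "grip_width": finger opening in m; "gripper_force": force on a finger pad.
Only numpy, scipy, OpenCV 4.12 (cv2) and the standard library are available. Lean on these libraries where they do the work, as an engineer would, in place of code of your own. Each camera call takes 0.05 s, during which the arm holds its last target. There are 200 camera calls.

TASK

The small water pump standing on the plank has been stripped and rinsed through: first shut the ball valve on its delivery pipe (red lever square across the pipe). Then take the new ivory impeller, not the rusty old one, turn it until its brass splines mesh with those of the pump shaft, and push it down against the seal spring until it is fully home on the shaft shoulder. Finish while still holding it pressed home, ready for the nut, with the valve still shut and the other loose things left where they lie.

Things in the scene. Friction and masses are not known exactly. Their poses are not given: they have to be found in the camera images.
- pump: Garden water pump stood upright on its blue motor, fixed on a plywood plank 210 x 375 x 18 mm; origin under the plank on the shaft axis. Its delivery pipe leaves the casing in pump +y at pump x -70 mm, axis 180 mm above the table: brass ball valve at pump y 160 mm, then cream plastic pipe with an elbow at pump y 243 mm (top 198 mm above the table).
- casing_rim (a point): Centre of the open top of the pump's grey-blue iron casing, 205 mm above the table, on the shaft axis. The casing is a round bowl, inside diameter 152 mm, floor 42 mm below the rim; rim flange 198 mm outside diameter with six studs 12 mm high.
- valve (a joint): Angle of the ball valve's red lever, rad: 0 = open (lever along the pipe, pointing away from the casing, pump +y); 1.571 = shut against its stop (lever square across the pipe, pointing pump +x). It turns clockwise seen from above to shut and stays where left. It takes about 0.3 N m (4 N at 80 mm).
- valve_pivot (a point): Point on the lever's turning axis at the height of the lever's top face, 224 mm above the table.
- lever_grip (a point): Point on the lever's top face 80 mm from its turning axis; the lever points from valve_pivot to here. The red sleeve is 21 mm wide and 9 mm thick and reaches from 28 to 113 mm from the axis, with free air on both sides and at least 17 mm below it.
- shaft_seat (a point): Centre of the shaft shoulder on which the impeller seats, 173 mm above the table; z up, x through one of the shaft's splines. Above it the upright steel shaft has six straight splines, one every 60 deg from x, 24 mm long, each 3.4 mm wide, 23 mm outside and 16.6 mm core diameter, then a threaded end of 15 mm diameter.
- shaft_end (a point): Centre of the shaft's top, 40 mm above shaft_seat (213 mm above the table), same axes: the threaded end is 16 mm long and tapers to 8 mm diameter over its last 4 mm.
- shaft (a joint): Turn of the pump shaft about its axis, rad; stiff (0.12 N m), so it stays put while an impeller rubs on it.
- seal (a joint): Depth, m, by which the black seal ring round the foot of the shaft (41 mm outside diameter) is pushed down on its spring. At 0 it stands 8 mm above the shoulder; 0.008 when the impeller is home. It pushes back with 6 N at 0 and 14 N at 0.008, and lifts a released impeller off the shoulder.
- impeller: New closed impeller, ivory plastic with brass splined hub, about 250 g, lying on the table neck up; origin at the centre of its flat underside, z up, x through one of the six grooves of its bore (every 60 deg). Disc 110 mm diameter, 22 mm high. Home, its underside lies at shaft_seat; with splines not meshed it stands 24 mm higher, on the ends of the shaft's splines.
- neck_top (a point): Centre of the top of the impeller's round inlet neck, by which it is gripped: 38 mm above the underside; neck 54 mm outside and 46 mm inside diameter, 16 mm high, standing on the disc. Down inside it the brass hub (34 mm diameter, top 10 mm below this point) has the through bore: 19.6 mm between splines, 26 mm across grooves, about 8 deg play either way on the shaft.
- old_impeller: the old impeller, rust brown all over, same outer size, 600 g; it stays where it lies. Origin centre of underside.
- grease_tin: yellow tin with red lid, 76 mm diameter, 65 mm high; origin centre of underside.
- spanner: flat steel spanner, 220 mm long along its x, 8 mm thick; origin at its middle, underside.
- screwdriver: screwdriver with yellow handle, 210 mm long along its x, 26 mm thick; origin at its middle, underside.
- nut: brass impeller nut, 27 mm across, 13 mm high; origin centre of underside. Not used yet.
- elbow: cream plastic pipe elbow, legs 48 mm along its x and y, 33 mm thick; origin below its corner.
Not all that is in view belongs to the job. There is more than one size of the impeller; the job needs the smallest.

How it is judged:
On the way, in this order (a step that is already met when the one before it is completed fails the run):
1. the ball valve is shut (lever within 8 deg of its stop) while the impeller is still off the pump (value of joint valve above 1.43 rad and horizontal distance between impeller and shaft_seat above 0.05 m), for 0.2 s.
2. the impeller's splines have meshed with the shaft's and it has slid down over them (z of impeller in the frame of shaft_seat below 0.014 m and horizontal distance between impeller and shaft_seat below 0.004 m), for 0.1 s.
At the end, for the whole second after the job is handed in: The ivory impeller is fully home on the shaft: underside within 2 mm of the shoulder, within 3 mm of the axis, level within 3.4 deg, pressed there by the fingers (over 3 N) against the seal spring; the ball valve is shut (lever within 8 deg of its stop) (value of joint valve above 1.43 rad and z of impeller in the frame of shaft_seat between -0.002 and 0.002 m and horizontal distance between impeller and shaft_seat below 0.003 m and angle between impeller's own z axis and vertical below 0.06 rad and contact force between the fingers and impeller above 3 N); the arm keeps its last pose, push and grip.
It fails at once if the old impeller or another loose thing on the table is moved more than 30 mm (distance of any of old_impeller, grease_tin, spanner, screwdriver, nut, elbow from where it was at the start of the episode above 0.03 m).
It also fails if it takes over 64 s, if anything falls off the work surface, if the arm or the gripper's body presses on something with over 40 N, if the wrist force passes 120 N, or if a joint passes its speed limit or range.

## Working session

There is one attempt and no reset: what is moved stays moved. The work goes in short steps, Python scripts to look and compute and a tool call to move; the robot and the scene stay as the last step left them, time stands still between calls to the robot, and variables do not carry over. Pictures are saved under pics/ and viewed, at most 10 in all, crops included, and the job is handed in when it is done.

```bash
mkdir -p pics; cat > h.py <<'E'
import numpy as np, cv2
from workcell import env
from scipy.spatial.transform import Rotation as R
def T_tool():
    s=env.get_state(); q=s["eef_rot"]; T=np.eye(4)
    T[:3,:3]=R.from_quat([q[1],q[2],q[3],q[0]]).as_matrix(); T[:3,3]=s["position"]; return T
def cam(name):
    p=env.camera_params(name); K=np.array(p["camera_matrix"]); d=np.array(p["dist"],float)
    P=T_tool()@np.array(p["hand_eye"]) if name=="wrist" else np.array(p["pose"])
    return K,d,P
def shot(name,fn):
    c=cam(name); im=env.capture(name)[:,:,::-1].copy(); cv2.imwrite(f"pics/{fn}.png",im); np.savez(f"pics/{fn}.npz",K=c[0],d=c[1],P=c[2]); return im
def load(fn):
    z=np.load(f"pics/{fn}.npz"); return cv2.imread(f"pics/{fn}.png"),(z["K"],z["d"],z["P"])
def ray(c,uv):
    K,d,P=c; u=cv2.undistortPoints(np.array(uv,float).reshape(-1,1,2),K,d).reshape(-1,2)
    v=np.c_[u[:,0],-u[:,1],-np.ones(len(u))]@P[:3,:3].T; return P[:3,3],v
def onplane(c,uv,z):
    o,v=ray(c,uv); return o+v*((z-o[2])/v[:,2])[:,None]
def proj(c,X):
    K,d,P=c; X=np.atleast_2d(X); p=(X-P[:3,3])@P[:3,:3]; p=p*[1,-1,-1]
    return cv2.projectPoints(p,np.zeros(3),np.zeros(3),K,d)[0].reshape(-1,2)
E
python3 - <<'E'
from h import *
np.set_printoptions(precision=3,suppress=True)
for n in ["scene","side","wrist"]:
    im=shot(n,n+"0"); print(n,cam(n)[2][:3])
print(env.get_state())
E
```

```text
scene [[ 0.561 -0.676  0.478  0.983]
 [ 0.828  0.455 -0.329 -0.416]
 [ 0.005  0.58   0.814  1.171]]
side [[ 0.905  0.329 -0.269  0.002]
 [-0.425  0.685 -0.591 -0.883]
 [-0.01   0.65   0.76   1.268]]
wrist [[ 0.333  0.9    0.28   0.297]
 [-0.943  0.318  0.097 -0.613]
 [-0.002 -0.297  0.955  0.373]]
{'t': 0.15, 'joint_pos': array([-1.27 ,  0.116,  1.442, -0.   ,  1.584, -0.038]), 'qvel': array([ 0.002, -0.003, -0.003,  0.002, -0.002,  0.   ]), 'effort': array([  0.001, -73.251, -63.285,  -0.   ,   0.005,   0.   ]), 'position': array([ 0.224, -0.636,  0.231]), 'eef_rot': array([-0.   ,  0.986,  0.169, -0.   ]), 'contact_force': array([ 0.086, -0.786,  0.486]), 'wrist_torque': array([0.017, 0.018, 0.002]), 'gripper_force': 0.0, 'grip_width': 0.08530615861298331}
```

View pics/scene0.png

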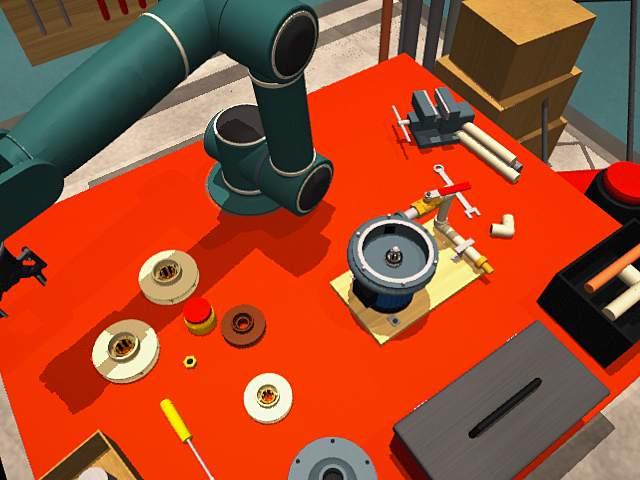

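View pics/side0.png

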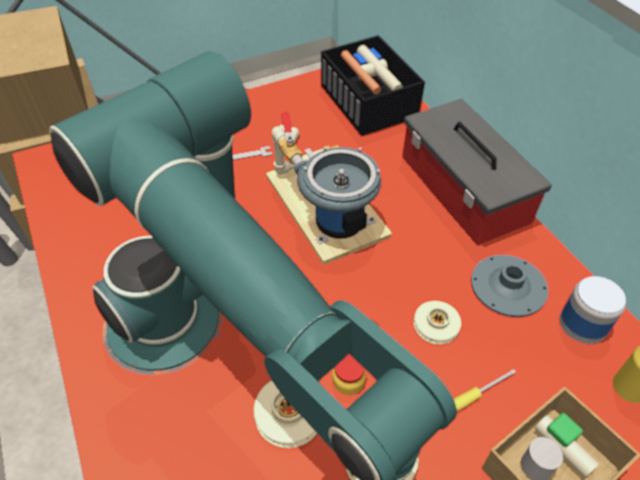

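Scene view: the ivory impeller candidates are at (268,398), (126,350) and (168,277), and the rusty one is at (243,325). The pump shaft is at (394,256). The red lever runs from about (430,195) to (468,186). In the side view the small impeller is at (438,320), the shaft at (342,180) and the lever at (286,125). I'll check sizes and then a close crop.

```bash
python3 - <<'E'
from h import *
np.set_printoptions(precision=4,suppress=True)
im,c=load("scene0"); ims,cs=load("side0")
def masks(im):
    h=cv2.cvtColor(im,cv2.COLOR_BGR2HSV); return h
def comp(c,im,seed,z,win=45):
    # not-red-table blob around seed; disc outer diameter
    h=cv2.cvtColor(im,cv2.COLOR_BGR2HSV)
    m=((h[...,1]<140)&(h[...,2]>90)).astype(np.uint8)
    x,y=seed; w=np.zeros_like(m); w[max(0,y-win):y+win,max(0,x-win):x+win]=1; m*=w
    n,l,st,ce=cv2.connectedComponentsWithStats(m)
    k=max(range(1,n),key=lambda i:st[i,4] if abs(ce[i]-seed).max()<25 else 0)
    ct=max(cv2.findContours((l==k).astype(np.uint8),0,1)[0],key=len); hull=cv2.convexHull(ct).reshape(-1,2)
    X=onplane(c,hull,z)[:,:2].astype(np.float32)
    (cc,r)=cv2.minEnclosingCircle(X); e=cv2.fitEllipse(X*1000)
    return np.array(cc),2*r,e
for s in [(268,398),(126,350),(168,277)]:
    print("scene",s,comp(c,im,s,0.015))
print("side",comp(cs,ims,(438,320),0.015,32))
for n,cc,a in [("shaft",c,(394,249)),]: print(n,onplane(cc,[a],0.213))
print("shaft side",onplane(cs,[(342,171)],0.213))
# red lever
for nm,I,C,b in [("scene",im,c,(415,170,480,210)),("side",ims,cs,(270,105,305,150))]:
    h=cv2.cvtColor(I,cv2.COLOR_BGR2HSV); x0,y0,x1,y1=b
    print(nm,h[y0+15:y1-5:8,x0:x1:8].tolist()[1])
crop1=cv2.resize(im[150:350,320:520],(400,400),interpolation=cv2.INTER_CUBIC)
crop2=cv2.resize(im[350:450,220:320],(400,400),interpolation=cv2.INTER_CUBIC)
cv2.imwrite("pics/crop_a.png",np.hstack([crop1,crop2]))
E
```

```text
scene (268, 398) (array([ 0.6026, -0.3029]), 0.11486365646123886, ((602.682861328125, -302.5669860839844), (109.84700012207031, 115.26050567626953), 71.34031677246094))
scene (126, 350) (array([ 0.3153, -0.528 ]), 0.16604217886924744, ((314.68499755859375, -526.716064453125), (153.7023162841797, 166.7683868408203), 99.49669647216797))
scene (168, 277) (array([ 0.1825, -0.3557]), 0.16945838928222656, ((182.158203125, -355.5005798339844), (152.7093505859375, 170.78414916992188), 86.875244140625))
side (array([ 0.6009, -0.2995]), 0.12819714844226837, ((600.0887451171875, -298.27783203125), (114.84014129638672, 128.3392791748047), 131.84408569335938))
shaft [[0.5372 0.0851 0.213 ]]
shaft side [[0.5337 0.0909 0.213 ]]
scene [[6, 255, 250], [5, 255, 253], [12, 35, 220], [2, 140, 197], [0, 255, 210], [24, 60, 162], [6, 255, 250], [6, 255, 249], [6, 255, 249]]
side [[5, 181, 228], [28, 30, 233], [1, 184, 229], [21, 42, 230], [6, 180, 227]]
```

View pics/crop_a.png

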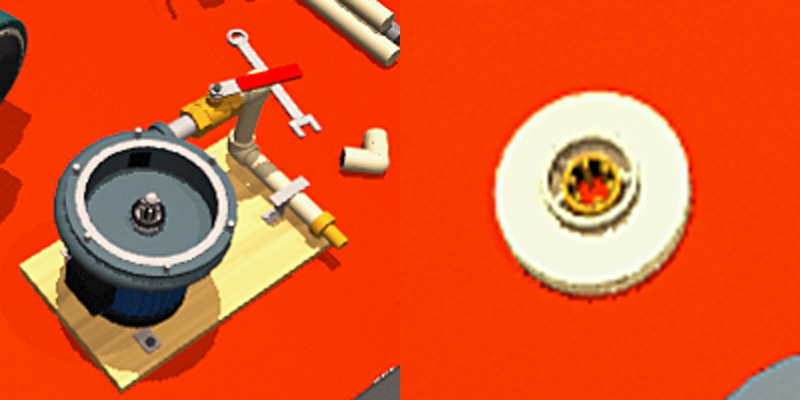

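The crop shows the pump with shaft tip near (394,247) and lever pivot near (428,194). The lever tip is near (470,185) and the lever lies along the pipe, so the valve is open. The small ivory impeller at (268,398) has a disc of about 110 mm, which is the right one; the other two are about 160 mm. Next: lever geometry.

```bash
python3 - <<'E'
from h import *
np.set_printoptions(precision=4,suppress=True)
im,c=load("scene0"); ims,cs=load("side0")
out={}
for nm,I,C,b,f in [("scene",im,c,(415,165,485,212),lambda h:((h[...,0]<=3)|(h[...,0]>175))&(h[...,1]>200)&(h[...,2]<245)),("side",ims,cs,(272,105,300,140),lambda h:((h[...,0]<=2)|(h[...,0]>173))&(h[...,1]>190))]:
    h=cv2.cvtColor(I,cv2.COLOR_BGR2HSV); m=f(h); x0,y0,x1,y1=b; w=np.zeros_like(m); w[y0:y1,x0:x1]=1
    n,l,st,ce=cv2.connectedComponentsWithStats((m&w).astype(np.uint8)); k=1+np.argmax(st[1:,4])
    ys,xs=np.where(l==k); X=onplane(C,np.c_[xs,ys],0.222)[:,:2]
    mu=X.mean(0); u=np.linalg.svd(X-mu)[2][0]; t=(X-mu)@u; 
    print(nm,len(xs),"centre",mu,"dir",u,"ang",np.degrees(np.arctan2(u[1],u[0])),"ext",t.min(),t.max(),"wid",np.ptp((X-mu)@[-u[1],u[0]]))
sh=np.array([.5355,.088])
pv=onplane(c,[(427.5,195)],.224)[0,:2]; print("pivot",pv, "side",onplane(cs,[(289,137)],.224))
d=pv-sh; print(np.linalg.norm(d),np.hypot(.07,.16),"pump yaw deg",np.degrees(np.arctan2(d[1],d[0])-np.arctan2(.16,-.07)))
E
```

```text
scene 34 centre [0.4933 0.3164] dir [-0.298  -0.9546] ang -107.3393644788121 ext -0.034692240658444964 0.040696886887665304 wid 0.003923420670212885Traceback (most recent call last):
  File "<stdin>", line 7, in <module>
    return _wrapfunc(a, 'argmax', axis=axis, out=out, **kwds)
    return bound(*args, **kwds)
ValueError: attempt to get argmax of an empty sequence
```

```bash
python3 - <<'E'
from h import *
np.set_printoptions(precision=4,suppress=True)
im,c=load("scene0"); ims,cs=load("side0")
X=onplane(c,[(427.7,194.5),(438.5,192),(470.5,184.5)],.223)[:,:2]; print(X)
S=onplane(cs,[(289,138),(288,131),(284.5,113)],.223)[:,:2]; print(S)
for A in(X,S):
    d=A[2]-A[0]; print(np.linalg.norm(A-A[0],axis=1),np.degrees(np.arctan2(d[1],d[0])))
    for sh in ([.5372,.0851],[.5337,.0909]):
        d=A[0]-sh; print(np.linalg.norm(d),np.hypot(.07,.16),"yaw",np.degrees(np.arctan2(d[1],d[0])-np.arctan2(.16,-.07)))
print(T_tool())
E
```

```text
[[0.4629 0.2473]
 [0.4715 0.2743]
 [0.4972 0.356 ]]
[[0.4591 0.2559]
 [0.4682 0.2833]
 [0.4903 0.3578]]
[0.     0.0284 0.114 ] 72.50090596555825
0.17837481621384296 0.1746424919657298 yaw 0.9966328830315478
0.17164562015203355 0.1746424919657298 yaw 0.7413255997676054
[0.     0.0289 0.1065] 72.95674495844236
0.18785700977427028 0.1746424919657298 yaw 0.9470686340114026
0.18112841332948815 0.1746424919657298 yaw 0.703286005244262
[[ 0.9432  0.3323 -0.0003  0.2243]
 [ 0.3323 -0.9432  0.0009 -0.6365]
 [ 0.     -0.0009 -1.      0.2307]
 [ 0.      0.      0.      1.    ]]
```

Lever sleeve measures 28–113 mm from the pivot, matching the sizes given. It points at about 72.5° in the world, with pump yaw about 1°, pivot about (0.461, 0.252) and shaft about (0.536, 0.087). I'll go round to the far side of the lever with closed fingers.

The rows are not in the units I measure in: shifts go in shares of 800 mm and turns go in shares of 45 degrees. I convert before sending: 0.405 m / 0.8 = 0.5063, -0.32 m / 0.8 = -0.4, 0.339 rad / 0.7854 = 0.4316.

Request:
handwheel(motion="0.125,-0.1,-0.125,0,0,0.1528,0\n0.5063,-0.4,-0.125,0,0,0.4316,0\n0.5063,-0.4,-0.125,0,0,0.4316,0\n0.5063,-0.4,-0.125,0,0,0.4316,0\n0.5063,-0.4,-0.125,0,0,0.4316,0\n0.5063,-0.4,-0.125,0,0,0.4316,0\n0.5063,-0.4,-0.125,0,0,0.4316,0\n0.5063,-0.4,-0.125,0,0,0.4316,0\n0.5063,-0.4,-0.125,0,0,0.4316,0\n0.5063,-0.4,-0.125,0,0,0.4316,0\n0.5063,-0.4,-0.125,0,0,0.4316,0\n0.5063,-0.4,-0.125,0,0,0.4316,0", grip_n=30)

```text
t: 1.15
position: [0.4843, -0.2239, 0.327]
eef_rot: [0.0, 1.0, -0.0, 0.0]
contact_force: [0.5, -0.4, -0.1]
grip_width: -0.0
gripper_force: 0.0
```

In the tool's units: -0.31 m / 0.8 = -0.3875, -0.024 m / 0.8 = -0.03.

Request:
handwheel(motion="-0.0063,-0.05,0,0,0,0,0\n-0.0125,-0.1,0,0,0,0,0\n-0.0175,-0.15,0,0,0,0,0\n-0.0225,-0.2,0,0,0,0,0\n-0.025,-0.25,0,0,0,0,0\n-0.0275,-0.3,0,0,0,0,0\n-0.03,-0.35,0,0,0,0,0\n-0.03,-0.3875,0,0,0,0,0\n-0.03,-0.3875,0,0,0,0,0\n-0.03,-0.3875,0,0,0,0,0")

```text
t: 1.98
position: [0.4596, 0.0854, 0.3265]
eef_rot: [0.0, 1.0, 0.001, -0.0]
contact_force: [0.3, 0.3, 0.8]
grip_width: -0.0002
gripper_force: 0.0
```

```bash
python3 - <<'E'
from h import *
im=shot("wrist","w1"); s=env.get_state(); print(s["position"],s["qvel"].round(3)); 
E
```

```text
[0.45971644 0.0843277  0.32648863] [-0.035 -0.003  0.001 -0.003  0.    -0.004]
```

View pics/w1.png

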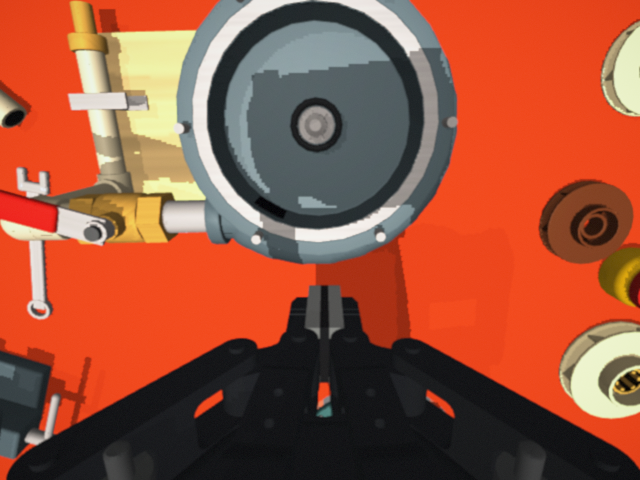

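Wrist view from above: shaft top at (316,125), lever pivot at (93,231), red sleeve running left to about (0,210), impellers at the right edge. I'll compute positions from it.

```bash
python3 - <<'E'
from h import *
np.set_printoptions(precision=4,suppress=True)
im,c=load("w1")
print("shaft",onplane(c,[(316,125)],.213)); L=onplane(c,[(93,231),(28,213)],.224)[:,:2]; print(L); d=L[1]-L[0]; print(np.degrees(np.arctan2(d[1],d[0])))
print("rim diam by studs",onplane(c,[(182,128),(452,122),(257,239),(380,237)],.217))
g=cv2.resize(im[85:165,276:356],(480,480),interpolation=cv2.INTER_CUBIC); cv2.imwrite("pics/c_shaft.png",g)
E
```

```text
shaft [[0.5363 0.0901 0.213 ]]
[[0.4635 0.2495]
 [0.4766 0.2929]]
73.21215324978863
rim diam by studs [[ 0.5341  0.1804  0.217 ]
 [ 0.5386 -0.0013  0.217 ]
 [ 0.4556  0.1339  0.217 ]
 [ 0.4575  0.043   0.217 ]]
```

In the tool's units: -0.252 m / 0.8 = -0.315, -0.16 m / 0.8 = -0.2.

Request:
handwheel(motion="-0.0038,-0.05,0,0,0,0,0\n-0.0075,-0.1,0,0,0,0,0\n-0.0125,-0.15,0,0,0,0,0\n-0.0163,-0.2,0,0,0,0,0\n-0.0213,-0.25,0,0,0,0,0\n-0.0213,-0.3,0,0,0,0,0\n-0.0213,-0.315,0,0,0,0,0\n-0.0213,-0.315,0.05,0,0,0,0\n-0.0213,-0.315,0.1,0,0,0,0\n-0.0213,-0.315,0.1488,0,0,0,0\n-0.0213,-0.315,0.1488,0,0,0,0")

```text
t: 2.95
position: [0.4416, 0.3334, 0.1997]
eef_rot: [0.003, 1.0, -0.001, -0.004]
contact_force: [-1.1, -1.1, -1.7]
grip_width: -0.0001
gripper_force: 0.0
```

In the tool's units: 0.098 m / 0.8 = 0.1225, 0.092 m / 0.8 = 0.115.

Request:
handwheel(motion="0,0,0,0,0,0,0\n0.025,0.0063,0,0,0,0,0\n0.0388,0.0088,0,0,0,0,0\n0.0525,0.0113,0,0,0,0,0\n0.065,0.0163,0,0,0,0,0\n0.0775,0.0225,0,0,0,0,0\n0.0888,0.03,0,0,0,0,0\n0.0988,0.0388,0,0,0,0,0\n0.1075,0.0488,0,0,0,0,0\n0.115,0.06,0,0,0,0,0\n0.12,0.07,0,0,0,0,0\n0.1225,0.0763,0,0,0,0,0")

```text
t: 3.95
position: [0.5419, 0.2749, 0.2101]
eef_rot: [-0.001, 1.0, -0.001, 0.001]
contact_force: [-13.8, 28.4, 3.2]
grip_width: 0.0
gripper_force: 14.8
```

In the tool's units: 0.003 m / 0.8 = 0.0038.

Request:
handwheel(motion="0,0,0,0,0,0,0\n0,0.0038,0,0,0,0,0\n0,0.0038,0,0,0,0,0")

```text
t: 4.2
position: [0.5415, 0.2749, 0.2103]
eef_rot: [-0.004, 1.0, 0.0, 0.002]
contact_force: [0.3, 27.0, -0.0]
grip_width: 0.0004
gripper_force: 13.7
```

```bash
python3 - <<'E'
from h import *
shot("scene","s1"); im,c=load("s1")
cv2.imwrite("pics/c_lev.png",cv2.resize(im[130:270,370:530],(640,560),interpolation=cv2.INTER_CUBIC))
E
```

```text
(no output)
```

View pics/c_lev.png

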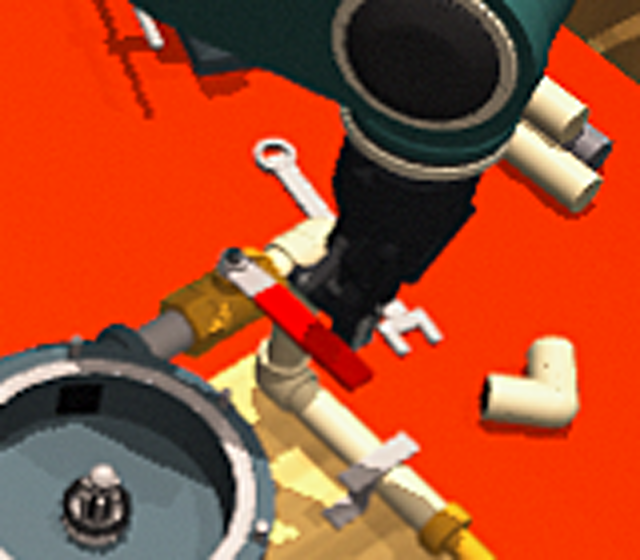

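The lever is square across the pipe, pivot at about (429,195) and tip at about (460,224), and it doesn't yield to 27 N, so it is at its stop. I'll retreat and look closely at the shaft.

In the tool's units: 0.183 m / 0.8 = 0.2288, -0.071 m / 0.8 = -0.0888.

Request:
handwheel(motion="0,-0.025,0,0,0,0,0\n0,-0.0313,-0.0375,0,0,0,0\n0,-0.025,-0.0813,0,0,0,0\n-0.025,0.025,-0.0813,0,0,0,0\n-0.05,0.075,-0.0813,0,0,0,0\n-0.075,0.125,-0.0813,0,0,0,0\n-0.0888,0.175,-0.075,0,0,0,0\n-0.0888,0.2188,-0.0563,0,0,0,0\n-0.0888,0.2288,-0.045,0,0,0,0\n-0.0888,0.2288,-0.045,0,0,0,0\n-0.0888,0.2288,-0.045,0,0,0,0")

```text
t: 5.17
position: [0.4701, 0.0883, 0.245]
eef_rot: [-0.0, 1.0, -0.001, 0.001]
contact_force: [1.8, 0.3, 0.4]
grip_width: -0.0003
gripper_force: 0.0
```

```bash
python3 - <<'E'
from h import *
np.set_printoptions(precision=4,suppress=True)
im,c=load("s1"); L=onplane(c,[(428.75,195.5),(460,224.5)],.224)[:,:2];d=L[1]-L[0];print("lever",np.degrees(np.arctan2(d[1],d[0])),np.linalg.norm(d))
im=shot("wrist","w2"); im,c=load("w2"); u=proj(c,[[.536,.0895,.19],[.536,.0895,.213]]).round().astype(int); print(u)
x,y=u[1]; g=cv2.resize(im[max(0,y-50):y+50,x-60:x+60],(720,600),interpolation=cv2.INTER_CUBIC); cv2.imwrite("pics/c_sh2.png",g)
E
```

```text
lever 1.3335419112414448 0.10689182891255823
[[320 146]
 [319 149]]
```

View pics/c_sh2.png

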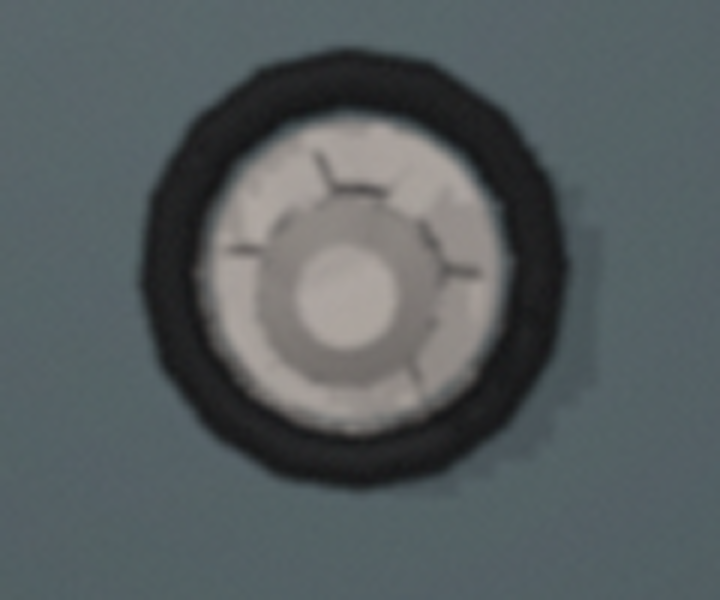

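Shaft close-up: end at about (319,149) in the wrist picture. Dark radial lines mark the spline flanks (crop (322,165), (230,247), (462,270), (418,380)), giving roughly 24° mod 60. I'll unwrap around the axis to refine it.

```bash
python3 - <<'E'
from h import *
np.set_printoptions(precision=4,suppress=True,linewidth=200)
im,c=load("w2"); g=cv2.cvtColor(im,cv2.COLOR_BGR2GRAY).astype(np.float32)
# axis: tip centre at crop(347,295), ring
x0,y0=319-60,149-50
tip=onplane(c,[(x0+347/6,y0+295/6)],.213); ring=onplane(c,[(x0+355/6,y0+268/6)],.181); print(tip,ring)
ax=tip[0,:2]
print("edges at z=.197")
for a,b in [((318,152),(335,190)),((229,247),(260,250)),((482,271),(447,268)),((424,395),(411,362))]:
    P=onplane(c,[(x0+a[0]/6,y0+a[1]/6),(x0+b[0]/6,y0+b[1]/6)],.197)[:,:2]; d=P[0]-P[1]; n=np.array([-d[1],d[0]])/np.linalg.norm(d)
    print((P-ax)*1000,"dir",np.degrees(np.arctan2(d[1],d[0])),"pt ang",np.degrees(np.arctan2(*(P[0]-ax)[::-1])),"offset mm",1000*np.dot(P.mean(0)-ax,n))
th=np.radians(np.arange(0,360,2))
pol=[]
for z in (.197,):
  for r in (.0085,.0095,.0105,.0112,.012):
    X=np.c_[ax[0]+r*np.cos(th),ax[1]+r*np.sin(th),np.full(len(th),z)]; u=proj(c,X).astype(np.float32)
    pol.append(cv2.remap(g,u[:,0],u[:,1],cv2.INTER_CUBIC))
p=np.array(pol)
for r in p:
    F=[(k,round(float(abs((r*np.exp(-1j*k*th)).mean())),2),round(float(np.degrees(np.angle((r*np.exp(1j*k*th)).mean()))/k),1)) for k in (5,6,7)]
    print(F)
print("r=.0095 by 6deg mod60:");print(p[1][:180].reshape(6,30).round().astype(int))
m=np.repeat(p,20,0); m=255*(m-m.min())/(m.max()-m.min()); 
E
```

```text
[[0.5364 0.0906 0.213 ]] [[0.537  0.0904 0.181 ]]
edges at z=.197
[[10.8743  2.6874]
 [ 7.7795  1.2756]] dir 24.521798067551185 pt ang 13.881637060636928 offset mm -2.068240175286111
[[ 3.1035 10.4265]
 [ 2.8485  7.7687]] dir 84.51958677738705 pt ang 73.42404056906418 offset mm -2.093546951649198
[[  1.0576 -11.3255]
 [  1.3146  -8.3083]] dir -94.8685248808459 pt ang -84.66521011332117 offset mm 2.014942770236313
[[-9.4651 -6.3542]
 [-6.625  -5.2132]] dir -158.112499489063 pt ang -146.12558442141383 offset mm 2.3676857687704644
[(5, 0.0, 21.1), (6, 0.0, -21.8), (7, 0.0, 5.6)]
[(5, 0.0, 21.2), (6, 0.0, -21.8), (7, 0.0, 5.7)]
[(5, 0.0, 21.6), (6, 0.0, -21.7), (7, 0.0, 5.7)]
[(5, 0.0, 21.1), (6, 0.0, -21.7), (7, 0.0, 5.7)]
[(5, 0.0, 21.2), (6, 0.0, -21.7), (7, 0.0, 5.6)]
r=.0095 by 6deg mod60:
[[160 162 161 162 154 140 125 123 136 153 161 162 162 163 163 163 163 163 163 163 164 165 166 165 166 167 168 168 169 170]
 [169 167 163 152 129 107 107 127 149 161 162 162 162 162 162 162 162 161 161 162 161 161 160 158 157 159 161 160 160 159]
 [158 157 157 158 157 156 152 151 154 157 157 157 158 158 158 158 155 155 155 157 158 157 156 152 147 146 147 147 146 144]
 [143 142 141 141 141 143 145 146 143 142 141 142 142 142 141 138 128 115 112 120 132 138 140 140 139 139 140 140 141 141]
 [141 142 142 142 142 142 142 141 141 141 141 142 141 142 144 144 134 120 103 100 112 127 139 142 143 144 144 143 142 143]
 [143 143 143 142 142 143 144 148 155 160 162 163 162 162 162 162 162 158 154 154 157 161 164 164 163 162 160 160 159 159]]
```

Shaft splines are at 24.2° (mod 60) and the axis is at (0.5366, 0.0903). Now to the impeller, looking from the same relative camera pose.

In the tool's units: 0.389 m / 0.8 = 0.4863, 0.145 m / 0.8 = 0.1813.

Request:
handwheel(motion="0.0063,0.05,-0.0125,0,0,0,0.085\n0.015,0.1,-0.0188,0,0,0,0.085\n0.025,0.15,-0.0188,0,0,0,0.085\n0.0375,0.2,-0.0125,0,0,0,0.085\n0.05,0.25,0,0,0,0,0.085\n0.0563,0.2938,0.025,0,0,0,0.085\n0.0625,0.3375,0.05,0,0,0,0.085\n0.07,0.3813,0.075,0,0,0,0.085\n0.075,0.4188,0.1063,0,0,0,0.085\n0.0825,0.45,0.1375,0,0,0,0.085\n0.0825,0.4775,0.1688,0,0,0,0.085\n0.0825,0.4863,0.1813,0,0,0,0.085")

```text
t: 6.22
position: [0.536, -0.3012, 0.0956]
eef_rot: [-0.001, 1.0, -0.0, -0.001]
contact_force: [1.4, -0.6, -0.0]
grip_width: 0.0853
gripper_force: 0.0
```

Request:
handwheel(motion="0,0,0,0,0,0,0.085\n0,0,0,0,0,0,0.085")

```text
t: 6.38
position: [0.5366, -0.2991, 0.0995]
eef_rot: [-0.0, 1.0, 0.0, 0.0]
contact_force: [0.3, 1.0, 1.4]
grip_width: 0.0852
gripper_force: 0.0
```

```bash
python3 - <<'E'
from h import *
np.set_printoptions(precision=4,suppress=True)
im=shot("wrist","w3"); im,c=load("w3"); u=proj(c,[[.602,-.301,.028]]).round().astype(int); print(u)
x,y=u[0]; y0=max(0,y-90); g=cv2.resize(im[y0:y0+180,x-120:x+120],(800,600),interpolation=cv2.INTER_CUBIC); print(x-120,y0); cv2.imwrite("pics/c_imp.png",g)
E
```

```text
[[326 145]]
206 55
```

View pics/c_imp.png

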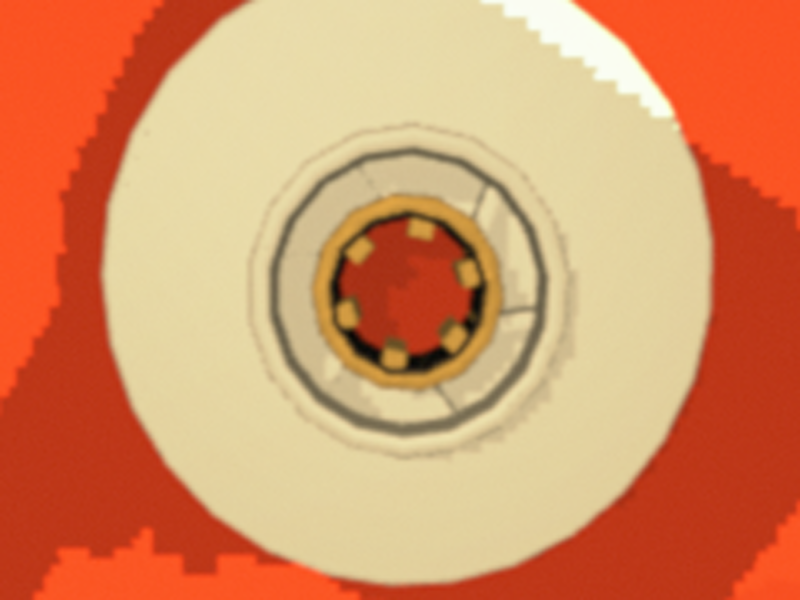

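Impeller close-up: brass hub ring centred at crop (407,292), with six teeth at (422,230), (470,273), (455,336), (395,356), (346,315) and (359,249). The grooves lie midway between them.

```bash
python3 - <<'E'
from h import *
np.set_printoptions(precision=4,suppress=True)
im,c=load("w3")
f=lambda p:(np.array(p,float)/(800/240)+[206,55])
t=onplane(c,f([(422,230),(470,273),(455,336),(395,356),(346,315),(359,249)]),.028)[:,:2]
m=t.mean(0); d=t-m; print("centre",m,"r",np.linalg.norm(d,axis=1)); a=np.degrees(np.arctan2(d[:,1],d[:,0])); 
ph=np.degrees(np.angle(np.exp(6j*np.radians(a)).mean()))/6; print("teeth",a,a%60,"mean",ph,"groove",(ph+30)%60)
# neck outer rim & disc
print("neck",onplane(c,f([(248,291),(568,291),(408,125),(408,457)]),.03)[:,:2])
D=onplane(c,f([(103,275),(712,260),(405,585)]),.022)[:,:2]; print("disc",D)
hub=onplane(c,f([(314,291),(501,291),(407,195),(407,388)]),.028)[:,:2]; print("hub",hub,(hub[0]+hub[1])/2,(hub[2]+hub[3])/2)
h=cv2.cvtColor(im,cv2.COLOR_BGR2HSV); print(T_tool()[:3,3])
E
```

```text
centre [ 0.6033 -0.3026] r [0.0108 0.0113 0.011  0.0109 0.0114 0.0112]
teeth [ -12.7107  -72.0903 -130.8763  168.2373  108.5336   48.5715] [47.2893 47.9097 49.1237 48.2373 48.5336 48.5715] mean -11.722368788490307 groove 18.277631211509693
neck [[ 0.6038 -0.2751]
 [ 0.6039 -0.3302]
 [ 0.6305 -0.3025]
 [ 0.575  -0.3028]]
disc [[ 0.6062 -0.2484]
 [ 0.6089 -0.3566]
 [ 0.5487 -0.3024]]
hub [[ 0.6038 -0.2863]
 [ 0.6038 -0.3188]
 [ 0.6196 -0.3024]
 [ 0.587  -0.3025]] [ 0.6038 -0.3026] [ 0.6033 -0.3025]
[ 0.5368 -0.299   0.1004]
```

In the tool's units: 0.0755 m / 0.8 = 0.0944, 0.067 m / 0.8 = 0.0838.

Request:
handwheel(motion="0.0438,0.0025,0,0,0,0,0.085\n0.0838,0.0044,0.0125,0,0,0,0.085\n0.0838,0.0044,0.05,0,0,0,0.085\n0.0838,0.0044,0.0813,0,0,0,0.085\n0.0838,0.0044,0.0944,0,0,0,0.085\n0.0838,0.0044,0.0944,0,0,0,0.085\n0.0838,0.0044,0.0944,0,0,0,0.085\n0.0838,0.0044,0.0944,0,0,0,0.04\n0.0838,0.0044,0.0944,0,0,0,0.04\n0.0838,0.0044,0.0944,0,0,0,0.04\n0.0838,0.0044,0.0944,0,0,0,0.04\n0.0838,0.0044,0.0944,0,0,0,0.04", grip_n=60)

```text
t: 7.43
position: [0.6034, -0.3036, 0.0256]
eef_rot: [0.0, 1.0, -0.0, 0.001]
contact_force: [-2.9, 3.3, 12.5]
grip_width: 0.0516
gripper_force: 61.6
```

Request:
handwheel(motion="0,0,0,0,0,0,0.04\n0,0,0,0,0,0,0.04\n0,0,0,0,0,0,0.04", grip_n=60)

```text
t: 7.68
position: [0.6034, -0.3036, 0.0256]
eef_rot: [0.0, 1.0, -0.0, 0.001]
contact_force: [-2.7, 4.6, 12.5]
grip_width: 0.0515
gripper_force: 61.6
```

In the tool's units: -0.255 m / 0.8 = -0.3188, -0.25 m / 0.8 = -0.3125.

Request:
handwheel(motion="0,0,-0.0125,0,0,0,0.04\n0,0,-0.0375,0,0,0,0.04\n0,0,-0.075,0,0,0,0.04\n0,0,-0.125,0,0,0,0.04\n0,0,-0.175,0,0,0,0.04\n0,0,-0.225,0,0,0,0.04\n0,0,-0.275,0,0,0,0.04\n0,0,-0.3125,0,0,0,0.04\n-0.0063,-0.025,-0.3188,0,0,0,0.04\n-0.0125,-0.0625,-0.3188,0,0,0,0.04\n-0.025,-0.1063,-0.3188,0,0,0,0.04\n-0.0313,-0.15,-0.3188,0,0,0,0.04", grip_n=80)

```text
t: 8.68
position: [0.5766, -0.1825, 0.2789]
eef_rot: [0.0, 1.0, -0.001, 0.0]
contact_force: [1.1, 0.1, -2.5]
grip_width: 0.0506
gripper_force: 83.9
```

```bash
python3 - <<'E'
from h import *
im=shot("wrist","w4")
cv2.imwrite("pics/c_w4.png",cv2.resize(im[180:420,160:480],(800,600),interpolation=cv2.INTER_CUBIC))
E
```

```text
(no output)
```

View pics/c_w4.png

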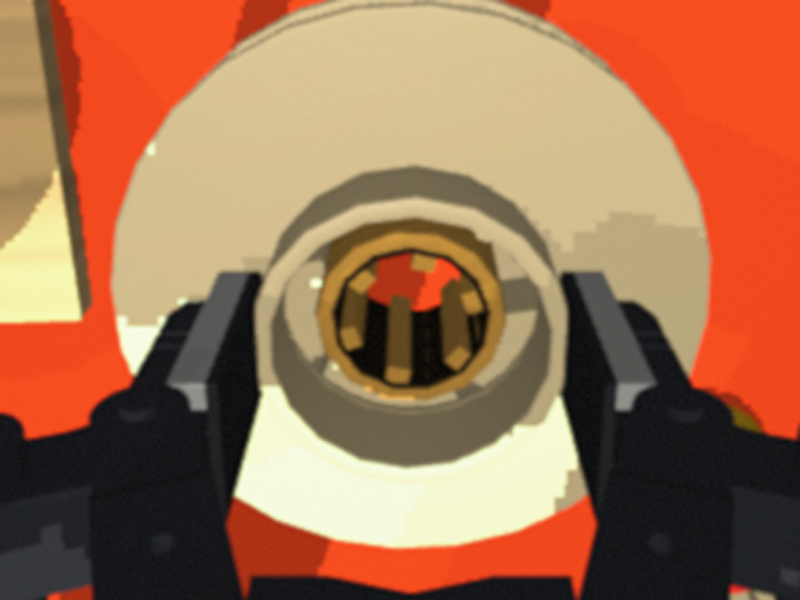

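Impeller held level, hub ring centred at crop (411,310), teeth tops at (424,262), (471,300), (458,358), (399,375), (351,340) and (361,280). I'll compute its offset in the hand and the remaining travel.

```bash
python3 - <<'E'
from h import *
np.set_printoptions(precision=4,suppress=True)
im,c=load("w4"); T=T_tool(); z=T[2,3]+.0024
f=lambda p:(np.array(p,float)/2.5+[160,180])
t=onplane(c,f([(424,262),(471,300),(458,358),(399,375),(351,340),(361,280)]),z)[:,:2]; m=t.mean(0); d=t-m
ph=np.degrees(np.angle(np.exp(6j*np.arctan2(d[:,1],d[:,0])).mean()))/6+30
hub=onplane(c,f([(320,310),(502,310),(411,218),(411,402)]),z)[:,:2]; print("r",np.linalg.norm(d,axis=1),"hub c",hub.mean(0),"diam",hub[1]-hub[0],hub[3]-hub[2])
cen=(m+hub.mean(0))/2; print("centre",m,"off tcp",cen-T[:2,3],"groove",ph%60,"tcp",T[:3,3])
print("travel world",np.array([.5366,.0903])-cen)
E
```

```text
r [0.0112 0.0111 0.0113 0.0112 0.0112 0.0114] hub c [ 0.5789 -0.1837] diam [-0.     -0.0316] [-0.0356  0.    ]
centre [ 0.5773 -0.1837] off tcp [ 0.0017 -0.0064] groove 19.048015339686067 tcp [ 0.5764 -0.1773  0.2796]
travel world [-0.0415  0.274 ]
```

In the tool's units: -0.2725 m / 0.8 = -0.3406, -0.041 m / 0.8 = -0.0513, -0.098 rad / 0.7854 = -0.1248.

Request:
handwheel(motion="-0.0063,-0.0375,0,0,0,-0.0382,0.04\n-0.0125,-0.0813,0,0,0,-0.0764,0.04\n-0.02,-0.125,0,0,0,-0.1248,0.04\n-0.0275,-0.175,0,0,0,-0.1248,0.04\n-0.035,-0.225,0,0,0,-0.1248,0.04\n-0.0425,-0.2688,0,0,0,-0.1248,0.04\n-0.05,-0.3063,0,0,0,-0.1248,0.04\n-0.0513,-0.3313,0,0,0,-0.1248,0.04\n-0.0513,-0.3406,0,0,0,-0.1248,0.04\n-0.0513,-0.3406,0,0,0,-0.1248,0.04\n-0.0513,-0.3406,0,0,0,-0.1248,0.04\n-0.0513,-0.3406,0,0,0,-0.1248,0.04")

```text
t: 9.73
position: [0.5369, 0.0881, 0.2783]
eef_rot: [0.0, 0.999, 0.048, -0.0]
contact_force: [0.2, -0.2, -3.6]
grip_width: 0.0505
gripper_force: 84.4
```

```bash
python3 - <<'E'
from h import *
np.set_printoptions(precision=4,suppress=True)
im=shot("wrist","w5"); s=env.get_state(); print(s["position"],s["contact_force"],np.degrees(np.arctan2(T_tool()[1,0],T_tool()[0,0])))
cv2.imwrite("pics/c_w5.png",cv2.resize(im[180:420,160:480],(800,600),interpolation=cv2.INTER_CUBIC))
E
```

```text
[0.537  0.088  0.2782] [-0.9015 -0.2655 -2.6   ] 5.528819468161762
```

View pics/c_w5.png

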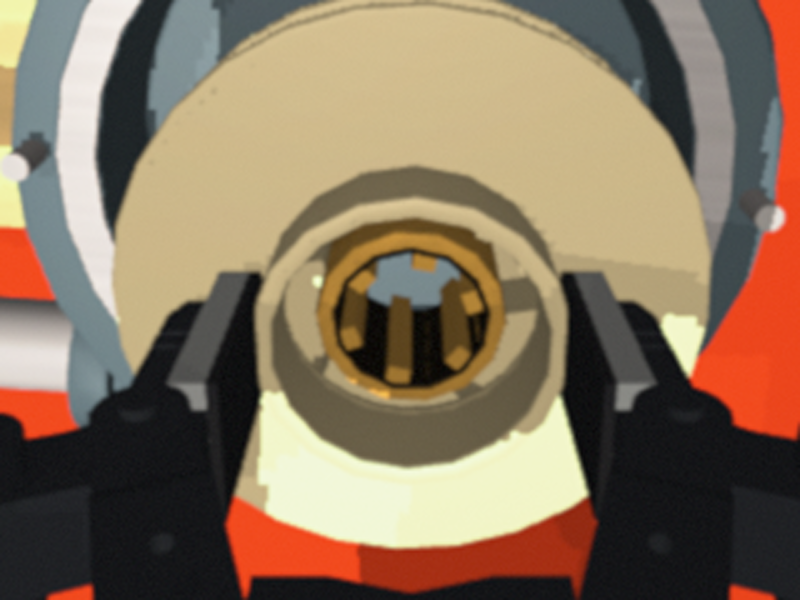

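Held over the casing with hub centre still at crop (411,310). I'll compute its static position against the shaft axis.

```bash
python3 - <<'E'
from h import *
np.set_printoptions(precision=4,suppress=True)
im,c=load("w5"); T=T_tool(); z=T[2,3]+.0024
f=lambda p:(np.array(p,float)/2.5+[160,180])
t=onplane(c,f([(424,262),(471,300),(458,358),(399,375),(351,340),(361,280)]),z)[:,:2]; m=t.mean(0); d=t-m
ph=np.degrees(np.angle(np.exp(6j*np.arctan2(d[:,1],d[:,0])).mean()))/6+30
h=onplane(c,f([(411,310)]),z)[0,:2]; print("teeth c",m,"hub c",h,"groove",ph%60)
e=np.array([.5366,.0903,0])-np.r_[(m+h)/2,0]; print("err world",e,"tool axes",e@T[:3,:3])
E
```

```text
teeth c [0.5372 0.0869] hub c [0.5391 0.087 ] groove 24.685941076297308
err world [-0.0016  0.0033  0.    ] tool axes [-0.0013 -0.0035 -0.    ]
```

The rows are not in the units I measure in: shifts go in shares of 800 mm and turns go in shares of 45 degrees. I convert before sending: 0.05 m / 0.8 = 0.0625, -0.003 m / 0.8 = -0.0038.

Request:
handwheel(motion="-0.0013,-0.0038,0,0,0,0,0.04\n-0.0013,-0.0038,0.0125,0,0,0,0.04\n-0.0013,-0.0038,0.025,0,0,0,0.04\n-0.0013,-0.0038,0.0375,0,0,0,0.04\n-0.0013,-0.0038,0.05,0,0,0,0.04\n-0.0013,-0.0038,0.0625,0,0,0,0.04\n-0.0013,-0.0038,0.0625,0,0,0,0.04\n-0.0013,-0.0038,0.0625,0,0,0,0.04")

```text
t: 10.45
position: [0.5353, 0.092, 0.2274]
eef_rot: [0.0, 0.999, 0.049, -0.001]
contact_force: [-0.5, 1.0, -2.3]
grip_width: 0.0511
gripper_force: 84.3
```

In the tool's units: 0.012 m / 0.8 = 0.015, 0.008 m / 0.8 = 0.01.

Request:
handwheel(motion="0,0,0.005,0,0,0,0.04\n0,0,0.01,0,0,0,0.04\n0,0,0.015,0,0,0,0.04\n0,0,0.015,0,0,0,0.04")

```text
t: 10.78
position: [0.5353, 0.092, 0.2152]
eef_rot: [0.0, 0.999, 0.049, -0.0]
contact_force: [-0.5, -0.7, -2.4]
grip_width: 0.0506
gripper_force: 84.4
```

Meshed with no resistance. Now I'll push down against the seal.

In the tool's units: 0.016 m / 0.8 = 0.02, 0.015 m / 0.8 = 0.0188.

Request:
handwheel(motion="0,0,0.0063,0,0,0,0.04\n0,0,0.0113,0,0,0,0.04\n0,0,0.015,0,0,0,0.04\n0,0,0.0188,0,0,0,0.04\n0,0,0.02,0,0,0,0.04\n0,0,0.02,0,0,0,0.04")

```text
t: 11.28
position: [0.5358, 0.0921, 0.201]
eef_rot: [-0.0, 0.999, 0.049, 0.001]
contact_force: [-2.7, 0.0, 9.0]
grip_width: 0.0509
gripper_force: 85.6
```

In the tool's units: 0.004 m / 0.8 = 0.005, 0.002 m / 0.8 = 0.0025.

Request:
handwheel(motion="0,0,0.0025,0,0,0,0.04\n0,0,0.005,0,0,0,0.04\n0,0,0.005,0,0,0,0.04")

```text
t: 11.53
position: [0.5359, 0.0921, 0.1987]
eef_rot: [-0.0, 0.999, 0.049, 0.001]
contact_force: [-7.5, -1.0, 20.1]
grip_width: 0.0507
gripper_force: 86.8
```

Request:
handwheel(motion="0,0,0.0025,0,0,0,0.04\n0,0,0.0025,0,0,0,0.04\n0,0,0.0025,0,0,0,0.04")

```text
t: 11.78
position: [0.5362, 0.0921, 0.1985]
eef_rot: [-0.0, 0.999, 0.049, 0.002]
contact_force: [-12.7, -1.7, 35.2]
grip_width: 0.0508
gripper_force: 88.4
```

In the tool's units: -0.001 m / 0.8 = -0.0013.

Request:
handwheel(motion="0,0,-0.0013,0,0,0,0.04\n0,0,-0.0013,0,0,0,0.04\n0,0,-0.0013,0,0,0,0.04")

```text
t: 12.03
position: [0.5361, 0.0921, 0.1986]
eef_rot: [-0.0, 0.999, 0.049, 0.002]
contact_force: [-10.1, -0.7, 27.5]
grip_width: 0.0511
gripper_force: 87.6
```

```bash
python3 - <<'E'
from h import *
im=shot("side","s2"); cv2.imwrite("pics/c_fin.png",cv2.resize(im[90:240,220:420],(800,600),interpolation=cv2.INTER_CUBIC))
E
```

```text
(no output)
```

View pics/c_fin.png

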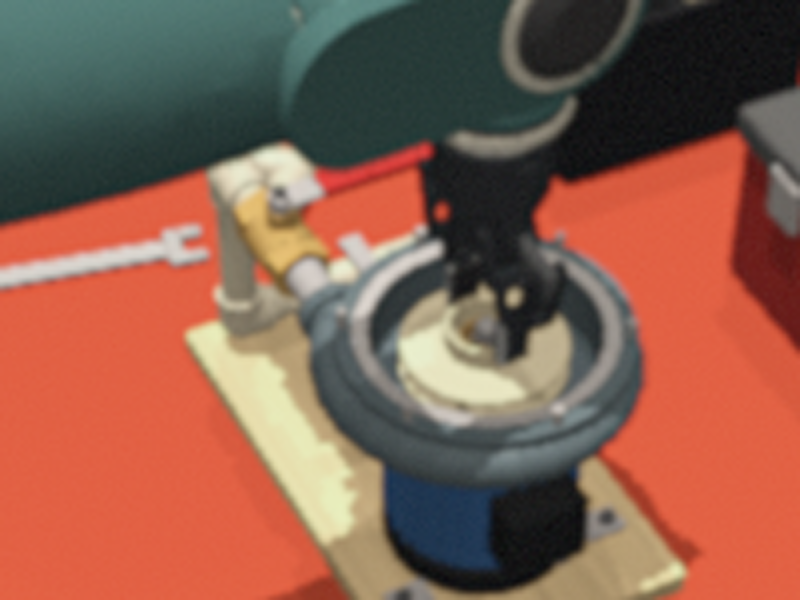

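The impeller sits down in the casing with the shaft end at crop (485,325). The lever at (290,192)–(430,150) is still square across the pipe. Handing in.

```bash
python3 -c "
from workcell import env
print(env.finish_job())"
```

```text
the job is handed in; nothing more can be done
None
```

The valve is shut against its stop, and the small ivory impeller is meshed and held fully home on the shaft shoulder under about 27 N of downward push. I handed the job in at about 12 s and got no verdict back.

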